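Stand up the toppled disinfectant bottle and park it in the bottle keeper

ROBOT

A 6-joint arm with a two-finger parallel gripper is mounted at the origin on the work surface. World frame = base frame: x ahead of the robot, y to its left, z up, the work surface at z = 0. Lengths are in m, angles in degrees, forces in N, time in s.
With the tool pointing down it reaches from about 0.35 to 0.875 m from the base axis. Payload 4.2 kg.
Tool frame: the origin (TCP) lies between the finger pads, 19 mm behind the fingertips; this is the grasp point; z points along the fingers, y is the line along which they close (so a half turn about z gives the same grasp; the last joint's range is limited). The gripper opens to 85 mm and grips with 20 to 120 N. Pads are 22 mm wide; open, the fingers measure 114 mm over their backs; the gripper's body (76 mm by 85 mm) begins 54 mm behind the grasp point. The pads swing forward as they close: fully open they stand 13 mm farther back than shut.
Start: joints at [84.718, 22.042, 0.453, 0, -68.411, -14.817], TCP at [0.215, 0.587, 0.25] pointing down, gripper open.
Joint ranges: [-179.83, 179.83], [-69.29, 118.12], [-61.27, 80.66], [-181.25, 117.63], [-171.15, -9.14], [-177.46, 177.46]. Speed limits (degrees/s): [159.86, 159.86, 180, 180, 180, 180].

INTERFACE

Orientations are given as a 3x3 rotation matrix whose columns are the frame's x, y, z axes.
In Python, from cell import bot, cams gives the robot as it stands.
- The arm moves only by the tool play_rows, never from a script. Its argument "motion" is a list of rows, each an object with "jaw": the closure, from 0 (fully open) to 1 (shut); "linear": the shift along the tool's x, y, z each as a share of 0.3 m, from -1 to 1, a list of three; "roll": the turn about the tool's z as a share of pi/2 rad, from -1 to 1. A call has 1 to 10 rows; each row is the pose to reach, as a shift and turn from the pose commanded when the call began, along the tool's axes at that moment; what a row does not reach only later rows make up. A row lasts 1/8 s, in which the tool goes at most 62.5 mm and 10.7 degrees, less where a joint would pass 70% of its speed; a pose out of reach is approached as far as the arm can. A call with a number of a shift or a turn outside -1 to 1 is refused whole. A call with a gripper value outside its range is refused whole. The fingers move at their own pace and stop on an object; the grip force is fixed at half the most. Time passes only in rows, so rows that repeat a pose let the fingers close. It gives the time, the measured TCP pose, the force, the opening and the grip force at its end, in the units of the state.
- bot.get_state(): the state, without advancing time (a new reading comes with each control period).
- cams.grab_frame(name): name is "scene" or "top" or "wrist"; returns a dict with "image" (400x640x3 uint8, red, green, blue), "z_map" (400x640 float32, m along the optical axis (not along the pixel's ray), 0 where there is no reading), "camera_matrix" (3x3 intrinsics, pixels), "R" (3x3) and "t" (3): a world point X has camera coordinates R X + t; the wrist camera has in their place "mount" (4x4, takes a point from camera to tool coordinates, whose origin is the TCP and whose axes are the flange's). Camera axes: x right, y down, z forward; pixel columns grow to the right and rows downward; lengths in m; the calibration is good to about 2 mm. A picture is of the moment at which its call begins: read the wrist's pose just before it.
- bot.job_done(): hands the job in; it is judged then, once.
The state is a dict: "time_s": time; "q": joint angles; "dq": joint speeds; "tau": joint torques, N m; "eef_pos": TCP position; "orientation": TCP orientation; "wrist_force": force on the tool from outside, world axes, zero at the start; "moment": the same for the moment, N m; "opening": opening from 0.0 (shut) to 1.0 (fully open); "grasp_force": force on a finger pad.
Only numpy, scipy, OpenCV 4.12 (cv2) and the standard library are available. Lean on these libraries where they do the work, as an engineer would, in place of code of your own. Each camera call takes 0.05 s, during which the arm holds its last target. There are 200 camera calls.

TASK

The blue disinfectant bottle has toppled over: stand it upright on the open table, away from the keepers, and let go so that it stands by itself. Then take it again by its white cap and slide it upright into the empty bottle keeper (body under the yellow plate, neck along the slot) until it is fully home, and leave it standing there. Do not disturb the white bottle in the other keeper or the rack of tubes.

Things in the scene. Friction and masses are not known exactly. Their poses are not given: they have to be found in the camera images.
- blue_bottle: Blue square bottle, loose, 184 mm tall, about 0.25 kg, lying on one flat side at the start. Origin: centre of its underside; z runs along its axis towards the cap. Body 50 x 50 mm (along its x and y) from z = 0 to 115 mm, low shoulder to 121 mm, round neck 22 mm in diameter from 121 to 150 mm, round white cap 36 mm in diameter from 150 to 184 mm.
- free_keeper: Empty bottle keeper, fixed: metal frame 110 mm deep (x), 92 mm wide (y) plus 3 mm high feet 20 mm out each side. Origin: centre of its underside, z up; open front to its -x. Bay 80 mm wide, no floor (the bottle stands on the table), low back wall. Yellow top plate z = 134 to 142 mm, slot 32 mm wide along y = 0, open at the front edge (x = -55 mm), ending at x = +23 mm.
- free_keeper_home (a point): Point on the table, in the empty keeper's frame at x = +12 mm, y = 0, z = 0: where the bottle's origin is when its neck touches the end of the slot (fully home). Its axes are the keeper's.
- free_keeper_mouth (a point): Middle of the slot's open front end in the empty keeper, in its frame at x = -55 mm, y = 0, z = 138 mm.
- full_keeper: The other bottle keeper, of the same make, fixed, with the white bottle in it. Either of the two can be on the left. Same frame as the empty keeper.
- white_bottle: White bottle with a green cap, same shape and size as the blue one, loose, standing in the other keeper. Origin: centre of its underside, z up. Leave it alone.
- tube_rack: White rack of violet-capped tubes, loose, 75 x 165 mm (x, y), 85 mm tall. Origin: centre of its underside. Leave it alone.

How it is judged (in metres and radians):
On the way, in this order (a step that is already met when the one before it is completed fails the run):
1. the blue bottle stands upright on the table (tilt under 0.1 rad), let go and at rest, its origin more than 100 mm from the home point (angle between blue_bottle's own z axis and vertical below 0.1 rad and height (world z) of blue_bottle below 0.006 m and contact force between the fingers and blue_bottle below 0.1 N and horizontal distance between blue_bottle and free_keeper_home above 0.1 m and linear speed of blue_bottle below 0.02 m/s and angular speed of blue_bottle below 0.1 rad/s), for 0.5 s.
2. the fingers hold the upright bottle by its cap (the TCP more than 140 mm above the bottle's underside), still more than 60 mm from the home point (contact force between the fingers and blue_bottle above 1 N and z of the grasp point in the frame of blue_bottle above 0.14 m and angle between blue_bottle's own z axis and vertical below 0.2 rad and horizontal distance between blue_bottle and free_keeper_home above 0.06 m), for 0.2 s.
At the end, for the whole second after the job is handed in: Blue bottle in the empty keeper: origin within 14 mm (level) of the home point, tilt under 0.08 rad, underside under 5 mm above the table, released, at rest; white bottle within 15 mm of its start, tilt under 0.15 rad; tube rack within 30 mm of its start (horizontal distance between blue_bottle and free_keeper_home below 0.014 m and angle between blue_bottle's own z axis and vertical below 0.08 rad and height (world z) of blue_bottle below 0.005 m and contact force between the fingers and blue_bottle below 0.1 N and linear speed of blue_bottle below 0.02 m/s and angular speed of blue_bottle below 0.1 rad/s and distance of white_bottle from where it was at the start of the episode below 0.015 m and angle between white_bottle's own z axis and vertical below 0.15 rad and distance of tube_rack from where it was at the start of the episode below 0.03 m); the robot touches nothing.
It fails at once if the white bottle is moved more than 15 mm or tilted more than 0.15 rad (not (distance of white_bottle from where it was at the start of the episode below 0.015 m and angle between white_bottle's own z axis and vertical below 0.15 rad)).
It fails at once if the tube rack is moved more than 30 mm (distance of tube_rack from where it was at the start of the episode above 0.03 m).
It also fails if it takes over 64 s, if anything falls off the work surface, if the arm or the gripper's body presses on something with over 40 N, if the wrist force passes 120 N, or if a joint passes its speed limit or range.

## Working session

There is one attempt and no reset: what is moved stays moved. The work goes in short steps, Python scripts to look and compute and a tool call to move; the robot and the scene stay as the last step left them, time stands still between calls to the robot, and variables do not carry over. Pictures are saved under pics/ and viewed, at most 10 in all, crops included, and the job is handed in when it is done.

Besides the shell and the picture viewer there is one more tool, called after "Call:" by a JSON object that holds its "name" and its "arguments". play_rows: Moves the arm, as the interface text tells. Its arguments: {"type":"object","properties":{"motion":{"type":"array"}},"required":["motion"]}

```bash
ls; mkdir -p pics; python3 - <<'E'
from cell import bot,cams
import cv2,numpy as np
s=bot.get_state();print({k:np.round(v,3).tolist() for k,v in s.items()})
for n in ("scene","top"):
    f=cams.grab_frame(n);cv2.imwrite(f"pics/{n}0.png",f["image"][:,:,::-1]);np.savez(f"{n}0.npz",**f)
    print(n,f["camera_matrix"].round(1).tolist(),f["R"].round(3).tolist(),f["t"].round(3).tolist())
E
```

```text
pics
{'time_s': 0.0, 'q': [84.718, 22.09, 0.381, -0.03, -68.41, -14.82], 'dq': [-0.069, -0.016, 0.009, -0.084, -0.049, -0.01], 'tau': [0.0, -39.229, 18.839, 4.186, -0.005, 0.0], 'eef_pos': [0.215, 0.586, 0.249], 'orientation': [[0.939, -0.344, -0.001], [-0.344, -0.939, -0.002], [0.0, 0.002, -1.0]], 'wrist_force': [-0.26, -0.327, -0.517], 'moment': [-0.021, 0.098, 0.013], 'grasp_force': 0.0, 'opening': 1.001}
scene [[363.8, 0.0, 321.1], [0.0, 363.8, 197.8], [0.0, 0.0, 1.0]] [[-0.529, 0.849, -0.002], [0.713, 0.443, -0.543], [-0.46, -0.289, -0.84]] [0.359, -0.384, 1.229]
top [[469.5, 0.0, 319.4], [0.0, 469.5, 203.2], [0.0, 0.0, 1.0]] [[-0.103, -0.995, -0.005], [-0.968, 0.102, -0.228], [0.228, -0.018, -0.974]] [0.046, 0.665, 1.102]
```

View pics/scene0.png

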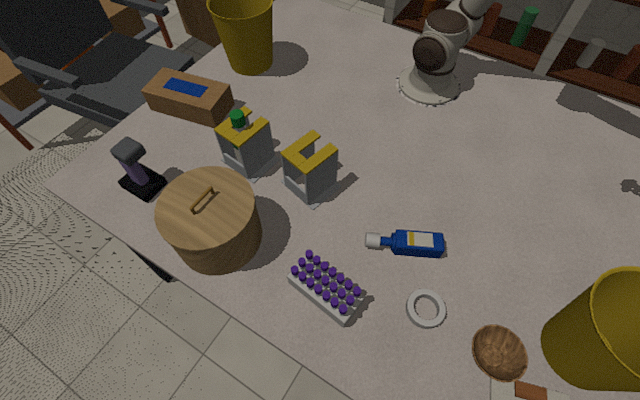

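View pics/top0.png

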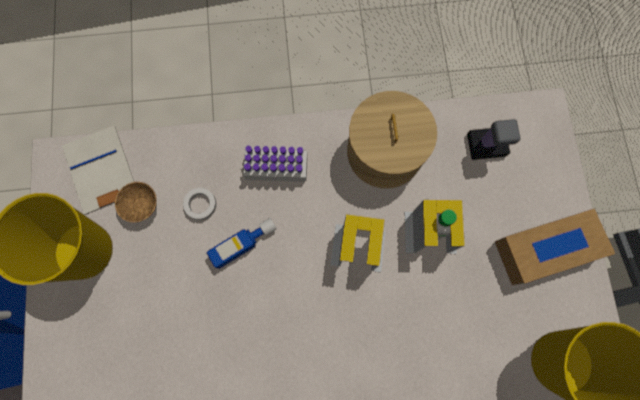

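The scene view shows the lying blue bottle at about (415,242), with its cap at (373,240). The empty keeper is at (310,160), the full one at (242,135) and the rack at (325,285). In the top view the bottle body is at (233,247), the cap at (268,227), the empty keeper's plate at (362,240), the full keeper at (443,222) and the rack at (275,162). Next I'll measure from both views.

```bash
cat >h.py <<'E'
import numpy as np,cv2
def load(n): 
    d=np.load(n+'.npz');return {k:d[k] for k in d}
def cloud(f):
    z=f['z_map'];v,u=np.mgrid[:400,:640];K=f['camera_matrix']
    c=np.stack([(u-K[0,2])/K[0,0]*z,(v-K[1,2])/K[1,1]*z,z],-1)
    return (c-f['t'])@f['R']
def ray(f,uv):
    d=f['R'].T@np.linalg.solve(f['camera_matrix'],[uv[0],uv[1],1.]);return -f['R'].T@f['t'],d/np.linalg.norm(d)
def plane(f,uv,z):
    o,d=ray(f,uv);return o+d*(z-o[2])/d[2]
def tri(fa,a,fb,b):
    P=[f['camera_matrix']@np.c_[f['R'],f['t']] for f in (fa,fb)]
    X=cv2.triangulatePoints(P[0],P[1],np.float64(a).reshape(2,1),np.float64(b).reshape(2,1));return (X[:3]/X[3]).ravel()
def blobs(m,amin=30):
    n,l,s,c=cv2.connectedComponentsWithStats(m.astype(np.uint8));return [(l==i,c[i],s[i]) for i in range(1,n) if s[i,4]>=amin]
def hsv(f): return cv2.cvtColor(f['image'],cv2.COLOR_RGB2HSV)
E
python3 - <<'E'
from h import *
for n in ('scene0','top0'):
    f=load(n);h=hsv(f);P=cloud(f);H,S,V=h[...,0],h[...,1],h[...,2]
    ok=(f['z_map']>0)&(P[...,0]>.2)&(P[...,0]<.9)&(abs(P[...,1])<.6)&(P[...,2]<.25)
    print(n,'table z',np.median(P[...,2][ok&(P[...,2]<.02)]))
    for nm,m in dict(blue=(H>100)&(H<125)&(S>150),yel=(H>20)&(H<32)&(S>170)&(V>80),grn=(H>50)&(H<85)&(S>130),vio=(H>125)&(H<150)&(S>100)).items():
        for b,c,s in blobs(m&ok,60 if nm!='vio' else 20):
            p=P[b];r=cv2.minAreaRect(p[:,:2].astype(np.float32)*1000)
            if nm=='vio' and s[4]<100: continue
            print(nm,c.round(1),s[4],p.mean(0).round(4),'zq',np.quantile(p[:,2],[.05,.5,.95]).round(3),[np.round(x,1) for x in r])
    # white cap: low sat bright above table near bottle
    m=ok&(S<60)&(V>90)&(P[...,2]>.012)&(P[...,2]<.06)
    for b,c,s in blobs(m): print('white',c.round(1),s,P[b].mean(0).round(4),np.quantile(P[b],[.02,.98],axis=0).round(3).tolist())
E
```

```text
scene0 table z 0.0004847393825635711
blue [193.5  89.4] 228 [ 0.495  -0.5677  0.0818] zq [0.08  0.082 0.084] [array([ 494.3, -569.4]), array([47. , 69.1]), np.float64(12.1)]
blue [413.2 245.2] 924 [0.5973 0.2061 0.0387] zq [0.012 0.045 0.052] [array([590.6, 198.3]), array([ 47.3, 144.9]), np.float64(26.1)]
yel [238.7 130.8] 649 [ 0.5934 -0.2995  0.1414] zq [0.14  0.142 0.144] [array([ 568. , -369.1]), array([219.6, 108.8]), np.float64(83.5)]
yel [307.  152.9] 991 [ 0.5627 -0.1123  0.1418] zq [0.14  0.142 0.144] [array([ 554.2, -111.8]), array([ 92.1, 108.7]), np.float64(75.9)]
yel [613.7 298.2] 1531 [0.5718 0.561  0.1685] zq [0.075 0.178 0.22 ] [array([620.3, 547.7]), array([ 95.3, 190.9]), np.float64(86.8)]
grn [237.  118.1] 216 [ 0.5843 -0.3036  0.1759] zq [0.156 0.181 0.186] [array([ 580.7, -307.9]), array([33.7, 31.3]), np.float64(72.0)]
vio [316.6 260.1] 167 [0.7655 0.0421 0.0819] zq [0.07  0.085 0.087] [array([762.3,  41.6]), array([59.7, 18.5]), np.float64(82.8)]
vio [309.6 268.2] 175 [0.7891 0.0393 0.0813] zq [0.069 0.084 0.087] [array([784. ,  24.8]), array([86.8, 21.3]), np
[... 2040 characters left out ...]
y([15.7, 62.6]), np.float64(84.8)]
white [252.4 158.5] [250 150   6  17  45] [0.8121 0.1396 0.0473] [[0.791, 0.132, 0.041], [0.835, 0.146, 0.059]]
white [260.9 158.3] [259 150   5  18  47] [0.8102 0.1171 0.0471] [[0.79, 0.111, 0.042], [0.833, 0.123, 0.057]]
white [282.9 167.5] [244 150  63  32 577] [0.7791 0.0617 0.0461] [[0.75, -0.0, 0.037], [0.82, 0.16, 0.058]]
white [198.9 203.4] [183 188  33  32 477] [0.7108 0.291  0.025 ] [[0.672, 0.251, 0.016], [0.751, 0.33, 0.031]]
white [267.4 226.3] [259 218  18  18 184] [0.6281 0.1151 0.0394] [[0.611, 0.096, 0.028], [0.648, 0.134, 0.047]]
white [227.4 248.3] [216 235  27  25 299] [0.5805 0.2183 0.0512] [[0.557, 0.184, 0.046], [0.608, 0.244, 0.056]]
```

```bash
cat >>h.py <<'E'
def go(p,yaw_y=None):
    "shares for a move to world p with tool y along angle yaw_y (deg, modulo half turn)"
    from cell import bot
    s=bot.get_state();R=s['orientation'];l=R.T@(np.array(p)-s['eef_pos'])/.3
    r=0
    if yaw_y is not None:
        cur=np.degrees(np.arctan2(R[1,1],R[0,1]));d=(yaw_y-cur+90)%180-90;r=-d/90
    print('at',s['eef_pos'].round(4),'linear',l.round(4),'mm',(l*300).round(1),'roll',round(r,4),'q6',s['q'][5].round(1),'op',s['opening'].round(3),'F',s['wrist_force'].round(1),'g',s['grasp_force'].round(1))
E
python3 - <<'E'
from h import *
a,b=load('scene0'),load('top0')
print('cap',tri(a,(372.6,239),b,(267.4,226.3)),'body',tri(a,(423.5,239.1),b,(227.4,248.3)))
go((.6395,.098,.12),26.4)
E
```

```text
cap [0.62978805 0.11594109 0.0314137 ] body [0.57958708 0.21880387 0.05508988]Traceback (most recent call last):
  File "<stdin>", line 4, in <module>
  File "h.py", line 25, in go
    print('at',s['eef_pos'].round(4),'linear',l.round(4),'mm',(l*300).round(1),'roll',round(r,4),'q6',s['q'][5].round(1),'op',s['opening'].round(3),'F',s['wrist_force'].round(1),'g',s['grasp_force'].round(1))
                                                                                                                              ^^^^^^^^^^^^^^^^^^
AttributeError: 'float' object has no attribute 'round'
```

Call:
{"name": "play_rows", "arguments": {"motion": [{"jaw": 0, "linear": [0.945, 0.52, 0.1], "roll": 0.485}, {"jaw": 0, "linear": [0.945, 0.52, 0.1], "roll": 0.485}, {"jaw": 0, "linear": [0.945, 0.52, 0.1], "roll": 0.485}, {"jaw": 0, "linear": [0.945, 0.52, 0.1], "roll": 0.485}, {"jaw": 0, "linear": [0.945, 0.52, 0.1], "roll": 0.485}, {"jaw": 0, "linear": [0.945, 0.52, 0.1], "roll": 0.485}]}}

```text
time_s: 0.85
eef_pos: [0.4287, 0.3399, 0.2191]
orientation: [[0.438, -0.899, -0.001], [-0.899, -0.438, -0.002], [0.001, 0.002, -1.0]]
wrist_force: [0.0, -0.5, 0.4]
opening: 1.001
grasp_force: 0.0
```

```bash
sed -i "s/s\['q'\]\[5\].round(1)/np.round(s['q'][5],1)/;s/s\['opening'\].round(3)/np.round(s['opening'],3)/;s/s\['grasp_force'\].round(1)/np.round(s['grasp_force'],1)/" h.py; python3 -c "
from h import *
go((.6395,.098,.12),26.4)"
```

```text
at [0.4287 0.3399 0.2191] linear [ 1.0324 -0.279   0.3309] mm [309.7 -83.7  99.3] roll -0.0045 q6 -29.4 op 1.001 F [ 0.  -0.5  0.4] g 0.0
```

Call:
{"name": "play_rows", "arguments": {"motion": [{"jaw": 0, "linear": [1.0, -0.28, 0.33], "roll": -0.0045}, {"jaw": 0, "linear": [1.0, -0.28, 0.33], "roll": -0.0045}, {"jaw": 0, "linear": [1.0, -0.28, 0.33], "roll": -0.0045}, {"jaw": 0, "linear": [1.0, -0.28, 0.33], "roll": -0.0045}, {"jaw": 0, "linear": [1.0, -0.28, 0.33], "roll": -0.0045}, {"jaw": 0, "linear": [1.0, -0.28, 0.33], "roll": -0.0045}, {"jaw": 0, "linear": [1.0, -0.28, 0.33], "roll": -0.0045}]}}

```text
time_s: 1.72
eef_pos: [0.6353, 0.1109, 0.1202]
orientation: [[0.448, -0.894, -0.001], [-0.894, -0.448, -0.0], [-0.0, 0.001, -1.0]]
wrist_force: [-1.0, -0.1, -0.5]
opening: 1.002
grasp_force: 0.0
```

```bash
python3 - <<'E'
from h import *
from cell import cams,bot
go((.6395,.098,.033),26.4)
f=cams.grab_frame('wrist');cv2.imwrite('pics/w1.png',f['image'][:,:,::-1])
s=bot.get_state();z=f['z_map'];K=f['camera_matrix'];v,u=np.mgrid[:400,:640]
c=np.stack([(u-K[0,2])/K[0,0]*z,(v-K[1,2])/K[1,1]*z,z,np.ones_like(z)],-1)@f['mount'].T
T=c[...,:3];P=T@s['orientation'].T+s['eef_pos']
m=(z>0)&(P[...,2]>.015)&(P[...,2]<.06)&(abs(P[...,0]-.63)<.08)&(abs(P[...,1]-.115)<.1)&(hsv(f)[...,1]<80)
for b,c_,st in blobs(m,200): print(c_,st[4],P[b].mean(0).round(4),'toolxy',np.quantile(T[b],[.02,.98],axis=0).round(4).tolist())
E
```

```text
at [0.6353 0.1109 0.1202] linear [0.0448 0.0064 0.2905] mm [13.5  1.9 87.2] roll 0.0022 q6 2.4 op 1.002 F [-1.  -0.1 -0.5] g 0.0
[320.46082764 211.69224588] 2489 [0.6318 0.1106 0.0376] toolxy [[-0.0199, -0.0131, 0.0771], [0.0135, 0.0202, 0.1023]]
[321.18248945 337.57911392] 948 [0.5859 0.2003 0.0508] toolxy [[-0.1153, -0.014, 0.069], [-0.0833, 0.0215, 0.0713]]
```

View pics/w1.png

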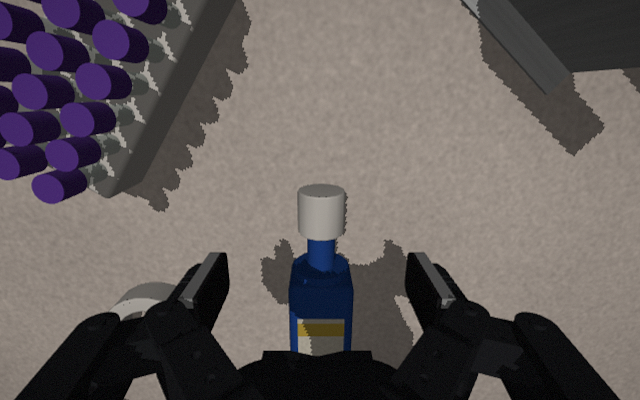

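The wrist view shows the cap at (321,211), nearly centred between the fingers. It sits about 3.5 mm off along the tool's y, and its end is 14 mm ahead along the tool's x.

Call:
{"name": "play_rows", "arguments": {"motion": [{"jaw": 0, "linear": [0.053, 0.011, 0.29], "roll": 0}, {"jaw": 0, "linear": [0.053, 0.011, 0.29], "roll": 0}, {"jaw": 0, "linear": [0.053, 0.011, 0.29], "roll": 0}, {"jaw": 1, "linear": [0.053, 0.011, 0.29], "roll": 0}, {"jaw": 1, "linear": [0.053, 0.011, 0.29], "roll": 0}, {"jaw": 1, "linear": [0.053, 0.011, 0.29], "roll": 0}, {"jaw": 1, "linear": [0.053, 0.011, 0.29], "roll": 0}, {"jaw": 1, "linear": [0.053, 0.011, 0.29], "roll": 0}]}}

```text
time_s: 2.78
eef_pos: [0.6403, 0.0956, 0.0348]
orientation: [[0.449, -0.894, 0.002], [-0.894, -0.449, 0.001], [0.0, -0.002, -1.0]]
wrist_force: [0.5, 0.2, 2.9]
opening: 0.38
grasp_force: 59.4
```

Call:
{"name": "play_rows", "arguments": {"motion": [{"jaw": 1, "linear": [0, 0, -0.05], "roll": 0}, {"jaw": 1, "linear": [-0.02, 0, -0.1], "roll": 0}, {"jaw": 1, "linear": [-0.04, 0, -0.15], "roll": 0}, {"jaw": 1, "linear": [-0.065, 0, -0.2], "roll": 0}, {"jaw": 1, "linear": [-0.065, 0, -0.2], "roll": 0}]}}

```text
time_s: 3.4
eef_pos: [0.6315, 0.114, 0.0961]
orientation: [[0.45, -0.893, 0.003], [-0.893, -0.45, 0.001], [0.0, -0.004, -1.0]]
wrist_force: [0.0, -0.3, -2.1]
opening: 0.386
grasp_force: 59.8
```

```bash
cat >tilt.py <<'E'
from h import *
from cell import cams,bot
import sys
go((0,0,0))
out=[]
for n in ('scene','top'):
    f=cams.grab_frame(n);H,S,V=cv2.split(hsv(f));P=cloud(f)
    m=(H>100)&(H<125)&(S>150)&(f['z_map']>0)&(P[...,0]>.3)&(P[...,0]<.8)&(P[...,1]>-.25)&(P[...,1]<.4)&(P[...,2]>-.01)&(P[...,2]<.3)
    p=P[m];w,v=np.linalg.eigh(np.cov(p.T));e=v[:,2]*np.sign(v[2,2])
    print(n,m.sum(),'mean',p.mean(0).round(3),'axis',e.round(3),'tilt',np.degrees(np.arccos(e[2])).round(1),'zmin/max',np.quantile(p[:,2],[.01,.99]).round(3))
    y,x=map(int,(np.mean(np.where(m)[0]),np.mean(np.where(m)[1])))
    i=f['image'][max(0,y-100):y+100,max(0,x-133):x+133,::-1];out.append(cv2.resize(i,(400,300)))
cv2.imwrite('pics/'+sys.argv[1]+'.png',np.hstack(out))
E
python3 tilt.py t1
```

```text
at [0.6315 0.114  0.0961] linear [-0.6076  2.0521  0.3127] mm [-182.3  615.6   93.8] roll 0 q6 2.1 op 0.386 F [ 0.  -0.3 -2.1] g 59.8
scene 1102 mean [0.592 0.219 0.092] axis [ 0.42  -0.831  0.364] tilt 68.7 zmin/max [0.054 0.238]
top 568 mean [0.576 0.206 0.093] axis [ 0.527 -0.844  0.097] tilt 84.4 zmin/max [0.07  0.104]
```

View pics/t1.png

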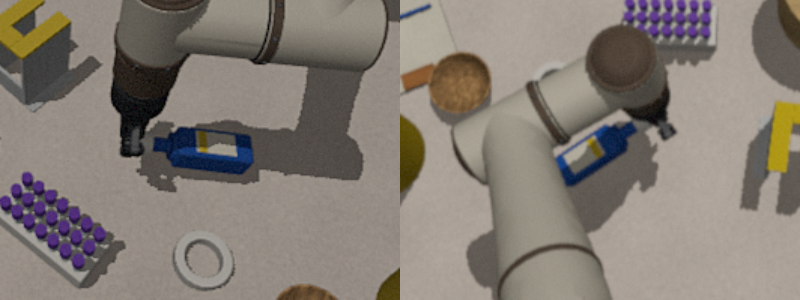

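The crops show the bottle held by its cap and still nearly horizontal, drooping only a little. Friction is carrying it, so I'll ease the jaw to let it swing.

Call:
{"name": "play_rows", "arguments": {"motion": [{"jaw": 0.64, "linear": [0, 0, 0], "roll": 0}, {"jaw": 0.64, "linear": [0, 0, 0], "roll": 0}]}}

```text
time_s: 3.75
eef_pos: [0.6306, 0.1125, 0.0933]
orientation: [[0.448, -0.894, -0.001], [-0.894, -0.448, -0.001], [-0.0, 0.001, -1.0]]
wrist_force: [-0.3, 0.1, -2.6]
opening: 0.385
grasp_force: 59.8
```

Call:
{"name": "play_rows", "arguments": {"motion": [{"jaw": 0.622, "linear": [0, 0, 0], "roll": 0}, {"jaw": 0.622, "linear": [0, 0, 0], "roll": 0}]}}

```text
time_s: 4.0
eef_pos: [0.6308, 0.1127, 0.0938]
orientation: [[0.448, -0.894, -0.0], [-0.894, -0.448, -0.0], [-0.0, 0.0, -1.0]]
wrist_force: [-0.3, 0.1, -2.5]
opening: 0.392
grasp_force: 59.8
```

```bash
python3 tilt.py t2
```

```text
at [0.6308 0.1127 0.0938] linear [-0.6072  2.0478  0.3134] mm [-182.2  614.4   94. ] roll 0 q6 2.1 op 0.392 F [-0.3  0.1 -2.5] g 59.8
scene 1098 mean [0.592 0.218 0.089] axis [ 0.417 -0.82   0.392] tilt 66.9 zmin/max [0.05  0.233]
top 572 mean [0.576 0.205 0.093] axis [ 0.518 -0.847  0.118] tilt 83.2 zmin/max [0.071 0.104]
```

Call:
{"name": "play_rows", "arguments": {"motion": [{"jaw": 0.61, "linear": [0, 0, 0], "roll": 0}, {"jaw": 0.61, "linear": [0, 0, 0], "roll": 0}]}}

```text
time_s: 4.35
eef_pos: [0.6308, 0.1128, 0.0941]
orientation: [[0.449, -0.894, 0.0], [-0.894, -0.449, 0.0], [-0.0, -0.0, -1.0]]
wrist_force: [0.3, -0.2, -2.3]
opening: 0.392
grasp_force: 50.3
```

```bash
python3 tilt.py t3
```

```text
at [0.6308 0.1128 0.0941] linear [-0.6071  2.0481  0.3134] mm [-182.1  614.4   94. ] roll 0 q6 2.1 op 0.392 F [ 0.3 -0.2 -2.3] g 50.3
scene 1020 mean [0.596 0.213 0.068] axis [ 0.382 -0.765  0.519] tilt 58.7 zmin/max [0.018 0.222]
top 603 mean [0.579 0.204 0.071] axis [ 0.42  -0.838  0.347] tilt 69.7 zmin/max [0.04  0.187]
```

Call:
{"name": "play_rows", "arguments": {"motion": [{"jaw": 0.608, "linear": [-0.02, 0, -0.04], "roll": 0}, {"jaw": 0.608, "linear": [-0.04, 0, -0.08], "roll": 0}, {"jaw": 0.606, "linear": [-0.07, 0, -0.12], "roll": 0}, {"jaw": 0.606, "linear": [-0.11, 0, -0.16], "roll": 0}, {"jaw": 0.606, "linear": [-0.16, 0, -0.2], "roll": 0}, {"jaw": 0.606, "linear": [-0.16, 0, -0.2], "roll": 0}]}}

```text
time_s: 5.2
eef_pos: [0.6094, 0.1574, 0.1557]
orientation: [[0.451, -0.893, 0.003], [-0.893, -0.451, 0.001], [-0.0, -0.003, -1.0]]
wrist_force: [-0.1, 0.5, -1.8]
opening: 0.399
grasp_force: 44.6
```

```bash
python3 tilt.py t4
```

```text
at [0.6094 0.1574 0.1557] linear [-0.4466  2.0516  0.5128] mm [-134.   615.5  153.8] roll 0 q6 -2.4 op 0.399 F [-0.1  0.5 -1.8] g 44.6
scene 1122 mean [0.579 0.25  0.115] axis [ 0.321 -0.697  0.641] tilt 50.1 zmin/max [0.06  0.288]
top 649 mean [0.56  0.241 0.117] axis [ 0.422 -0.787  0.45 ] tilt 63.2 zmin/max [0.08  0.138]
```

Call:
{"name": "play_rows", "arguments": {"motion": [{"jaw": 0.6, "linear": [0, 0, 0], "roll": 0}, {"jaw": 0.597, "linear": [0, 0, 0], "roll": 0}, {"jaw": 0.597, "linear": [0, 0, 0], "roll": 0}]}}

```text
time_s: 5.68
eef_pos: [0.6093, 0.1553, 0.1537]
orientation: [[0.448, -0.894, -0.001], [-0.894, -0.448, -0.0], [0.0, 0.001, -1.0]]
wrist_force: [-0.3, -0.3, -1.5]
opening: 0.405
grasp_force: 27.8
```

```bash
python3 tilt.py t5
```

```text
at [0.6093 0.1553 0.1537] linear [-0.4473  2.0472  0.514 ] mm [-134.2  614.2  154.2] roll 0 q6 -2.4 op 0.405 F [-0.3 -0.3 -1.5] g 27.8
scene 940 mean [0.589 0.23  0.091] axis [ 0.241 -0.484  0.841] tilt 32.7 zmin/max [0.017 0.288]
top 558 mean [0.568 0.221 0.097] axis [ 0.284 -0.564  0.776] tilt 39.1 zmin/max [0.041 0.286]
```

Call:
{"name": "play_rows", "arguments": {"motion": [{"jaw": 0.597, "linear": [-0.08, 0, -0.07], "roll": 0}, {"jaw": 0.597, "linear": [-0.16, 0, -0.12], "roll": 0}, {"jaw": 0.595, "linear": [-0.2, 0, -0.12], "roll": 0}, {"jaw": 0.593, "linear": [-0.2, 0, -0.12], "roll": 0}]}}

```text
time_s: 6.28
eef_pos: [0.5832, 0.21, 0.1912]
orientation: [[0.45, -0.893, 0.003], [-0.893, -0.45, 0.001], [0.001, -0.003, -1.0]]
wrist_force: [2.0, -0.7, 3.9]
opening: 0.405
grasp_force: 19.2
```

```bash
sed -i 's/P\[...,2\]<.3)/P[...,2]<.17)/' tilt.py; python3 tilt.py t6
```

```text
at [0.5832 0.21   0.1912] linear [-0.2504  2.053   0.6307] mm [-75.1 615.9 189.2] roll 0 q6 -8.1 op 0.405 F [ 2.  -0.7  3.9] g 19.2
scene 720 mean [0.586 0.247 0.088] axis [ 0.016 -0.352  0.936] tilt 20.7 zmin/max [0.013 0.132]
top 201 mean [0.552 0.244 0.101] axis [ 0.292 -0.091  0.952] tilt 17.8 zmin/max [0.034 0.131]
```

View pics/t6.png

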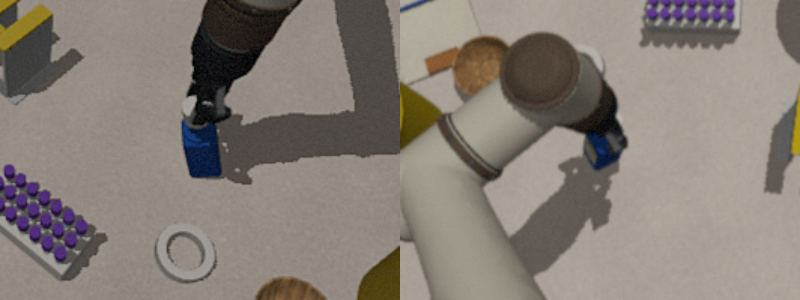

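The crops show the bottle tilted about 15°, with its base near or on the table and the fingers on the cap.

Call:
{"name": "play_rows", "arguments": {"motion": [{"jaw": 0.593, "linear": [-0.03, 0, 0], "roll": 0}, {"jaw": 0.593, "linear": [-0.06, 0, 0], "roll": 0}, {"jaw": 0.593, "linear": [-0.09, 0, 0], "roll": 0}, {"jaw": 0.593, "linear": [-0.09, 0, 0], "roll": 0}]}}

```text
time_s: 6.88
eef_pos: [0.5724, 0.2338, 0.1932]
orientation: [[0.449, -0.893, 0.006], [-0.893, -0.449, 0.002], [0.001, -0.006, -1.0]]
wrist_force: [1.0, -1.2, 11.6]
opening: 0.409
grasp_force: 20.8
```

```bash
python3 tilt.py t7
```

```text
at [0.5724 0.2338 0.1932] linear [-0.1619  2.0587  0.6307] mm [-48.6 617.6 189.2] roll 0 q6 -10.6 op 0.409 F [ 1.  -1.2 11.6] g 20.8
scene 734 mean [0.581 0.255 0.088] axis [-0.041 -0.255  0.966] tilt 15.0 zmin/max [0.013 0.133]
top 107 mean [0.55  0.237 0.087] axis [ 0.298 -0.292  0.909] tilt 24.7 zmin/max [0.035 0.124]
```

View pics/t7.png

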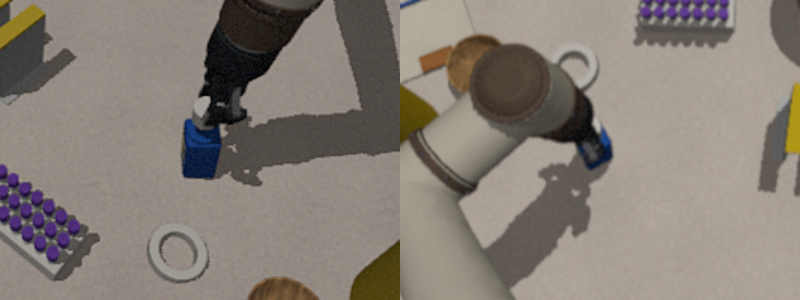

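```bash
cat >face.py <<'E'
from h import *
from cell import cams
def faces(n='scene',box=((.3,.8),(-.25,.4))):
    f=cams.grab_frame(n);H,S,V=cv2.split(hsv(f));P=cloud(f)
    m=(H>95)&(H<130)&(S>120)&(f['z_map']>0)&(P[...,0]>box[0][0])&(P[...,0]<box[0][1])&(P[...,1]>box[1][0])&(P[...,1]<box[1][1])&(P[...,2]>.01)&(P[...,2]<.135)
    q=P[m];rng=np.random.default_rng(0)
    for k in range(3):
        best=None
        for _ in range(1500):
            a,b,c=q[rng.choice(len(q),3,False)];nn=np.cross(b-a,c-a);l=np.linalg.norm(nn)
            if l<1e-5: continue
            i=abs((q-a)@nn/l)<.0025
            if best is None or i.sum()>best.sum(): best=i
        pts=q[best];mu=pts.mean(0);nn=np.linalg.svd(pts-mu)[2][2]
        nn=nn*np.sign(nn@(-f['R'].T@f['t']-mu))
        print(n,'plane',best.sum(),'n',nn.round(3),'at',mu.round(4),'zrange',np.quantile(pts[:,2],[.02,.98]).round(3))
        q=q[~best]
        if len(q)<60: break
if __name__=='__main__': faces('scene'); faces('top')
E
python3 face.py
```

```text
scene plane 466 n [0.9   0.435 0.01 ] at [0.5842 0.2619 0.0729] zrange [0.016 0.121]
scene plane 149 n [ 0.066 -0.174  0.983] at [0.5855 0.2354 0.1208] zrange [0.075 0.128]
scene plane 69 n [ 0.02  -0.172  0.985] at [0.5861 0.2338 0.1144] zrange [0.077 0.123]
top plane 76 n [-0.912 -0.406  0.053] at [0.5431 0.2414 0.0662] zrange [0.031 0.116]
```

Call:
{"name": "play_rows", "arguments": {"motion": [{"jaw": 0.595, "linear": [-0.03, 0, 0.0], "roll": 0}, {"jaw": 0.595, "linear": [-0.06, 0, 0.0], "roll": 0}, {"jaw": 0.595, "linear": [-0.08, 0, 0.0], "roll": 0}, {"jaw": 0.595, "linear": [-0.08, 0, 0.0], "roll": 0}]}}

```text
time_s: 7.58
eef_pos: [0.5611, 0.2555, 0.192]
orientation: [[0.449, -0.894, 0.005], [-0.894, -0.449, 0.002], [0.0, -0.005, -1.0]]
wrist_force: [0.4, 0.8, 8.9]
opening: 0.411
grasp_force: 21.8
```

```bash
python3 face.py
```

```text
scene plane 462 n [0.903 0.429 0.013] at [0.5802 0.2697 0.0698] zrange [0.013 0.118]
scene plane 141 n [ 0.002 -0.062  0.998] at [0.5672 0.2568 0.122 ] zrange [0.119 0.125]
scene plane 98 n [ 0.447 -0.894 -0.043] at [0.573  0.2408 0.0889] zrange [0.012 0.117]
top plane 134 n [-0.883 -0.468  0.016] at [0.5414 0.2444 0.0758] zrange [0.025 0.119]
top plane 65 n [ 0.225 -0.563  0.795] at [0.5639 0.2414 0.1175] zrange [0.11  0.125]
```

Call:
{"name": "play_rows", "arguments": {"motion": [{"jaw": 0.55, "linear": [0, 0, 0], "roll": 0}, {"jaw": 0.5, "linear": [0, 0, 0], "roll": 0}, {"jaw": 0.3, "linear": [0, 0, 0], "roll": 0}, {"jaw": 0, "linear": [0, 0, 0], "roll": 0}, {"jaw": 0, "linear": [0, 0, 0], "roll": 0}, {"jaw": 0, "linear": [0, 0, 0], "roll": 0}, {"jaw": 0, "linear": [0, 0, -0.1], "roll": 0}, {"jaw": 0, "linear": [0, 0, -0.2], "roll": 0}, {"jaw": 0, "linear": [0, 0, -0.2], "roll": 0}]}}

```text
time_s: 8.8
eef_pos: [0.5607, 0.2557, 0.253]
orientation: [[0.449, -0.894, 0.005], [-0.894, -0.449, 0.003], [-0.001, -0.006, -1.0]]
wrist_force: [-0.0, -0.5, -0.3]
opening: 0.998
grasp_force: 0.0
```

```bash
cat >cap.py <<'E'
from h import *
from cell import cams,bot
s=bot.get_state();f=cams.grab_frame('wrist');cv2.imwrite('pics/w2.png',f['image'][:,:,::-1])
z=f['z_map'];K=f['camera_matrix'];v,u=np.mgrid[:400,:640]
T=(np.stack([(u-K[0,2])/K[0,0]*z,(v-K[1,2])/K[1,1]*z,z,np.ones_like(z)],-1)@f['mount'].T)[...,:3]
P=T@np.array(s['orientation']).T+s['eef_pos']
m=(z>0)&(P[...,2]>.178)&(P[...,2]<.192)&(hsv(f)[...,1]<90)&(hsv(f)[...,2]>60)
for b,c,st in blobs(m,150):
    p=P[b];r=cv2.minEnclosingCircle((p[:,:2]*1000).astype(np.float32))
    print('cap',c.round(1),st[4],'circle',np.round(r[0],1),round(r[1],1),'z',np.median(p[:,2]).round(4),'tool',np.median(T[b],0).round(4))
E
python3 cap.py; python3 face.py; python3 tilt.py t8
```

```text
cap [315.  225.9] 1977 circle [558.2 262.1] 18.0 z 0.1835 tool [-0.0053 -0.0004  0.0696]
scene plane 460 n [0.9   0.435 0.014] at [0.5787 0.2741 0.0698] zrange [0.012 0.117]
scene plane 142 n [0.027 0.013 1.   ] at [0.5645 0.2637 0.1214] zrange [0.119 0.123]
scene plane 129 n [ 0.458 -0.889  0.016] at [0.5704 0.2457 0.0867] zrange [0.011 0.117]
top plane 145 n [-0.875 -0.485  0.014] at [0.5402 0.2486 0.0754] zrange [0.028 0.116]
top plane 79 n [ 0.228 -0.581  0.781] at [0.5631 0.2488 0.1177] zrange [0.111 0.124]
top plane 36 n [-0.093  0.105  0.99 ] at [0.5577 0.2519 0.1223] zrange [0.118 0.125]
at [0.5589 0.2547 0.249 ] linear [-0.0764  2.0445  0.8336] mm [-22.9 613.4 250.1] roll 0 q6 -12.9 op 1.001 F [ 0.3 -0.3 -0.4] g 0.0
scene 810 mean [0.574 0.267 0.085] axis [-0.116 -0.086  0.989] tilt 8.3 zmin/max [0.008 0.133]
top 265 mean [0.551 0.249 0.097] axis [ 0.307 -0.002  0.952] tilt 17.9 zmin/max [0.028 0.126]
```

View pics/t8.png

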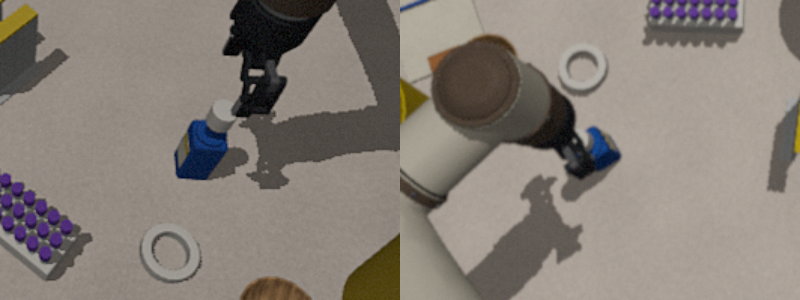

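The bottle stands upright by itself and the wrist view puts its cap at (315,226). Next I'll regrasp it by the cap.

```bash
python3 -c "
from h import *
go((.5582,.2621,.168),25.8)"
```

```text
at [0.559  0.2546 0.2486] linear [-0.0235 -0.0096  0.2688] mm [-7.1 -2.9 80.6] roll 0.0094 q6 -12.9 op 0.993 F [ 0.8 -0.1 -0.4] g 0.0
```

Call:
{"name": "play_rows", "arguments": {"motion": [{"jaw": 0, "linear": [-0.021, -0.005, 0.1], "roll": 0.01}, {"jaw": 0, "linear": [-0.021, -0.005, 0.2], "roll": 0.01}, {"jaw": 0, "linear": [-0.021, -0.005, 0.268], "roll": 0.01}, {"jaw": 0, "linear": [-0.021, -0.005, 0.268], "roll": 0.01}, {"jaw": 1, "linear": [-0.021, -0.005, 0.268], "roll": 0.01}, {"jaw": 1, "linear": [-0.021, -0.005, 0.268], "roll": 0.01}, {"jaw": 1, "linear": [-0.021, -0.005, 0.268], "roll": 0.01}, {"jaw": 1, "linear": [-0.021, -0.005, 0.268], "roll": 0.01}, {"jaw": 1, "linear": [-0.021, -0.005, 0.268], "roll": 0.01}]}}

```text
time_s: 10.18
eef_pos: [0.5588, 0.2616, 0.1709]
orientation: [[0.435, -0.901, 0.002], [-0.901, -0.435, 0.001], [-0.0, -0.003, -1.0]]
wrist_force: [0.6, -0.2, 4.7]
opening: 0.408
grasp_force: 60.1
```

```bash
python3 face.py; python3 -c "
from h import *
go((.4380,-.082,.20),-14)"
```

```text
scene plane 472 n [0.902 0.431 0.014] at [0.5789 0.2736 0.0695] zrange [0.013 0.116]
scene plane 131 n [ 0.032 -0.003  0.999] at [0.5653 0.2622 0.1214] zrange [0.119 0.124]
scene plane 118 n [ 0.44  -0.898  0.014] at [0.5692 0.2449 0.0875] zrange [0.012 0.116]
top plane 124 n [-0.871 -0.491  0.017] at [0.5412 0.2471 0.074 ] zrange [0.029 0.118]
top plane 80 n [ 0.276 -0.633  0.723] at [0.5642 0.2481 0.1186] zrange [0.111 0.125]
at [0.5588 0.2616 0.1708] linear [ 0.8564  0.8603 -0.0995] mm [256.9 258.1 -29.8] roll 0.442 q6 -14.4 op 0.405 F [1.  0.8 5.6] g 60.2
```

Call:
{"name": "play_rows", "arguments": {"motion": [{"jaw": 1, "linear": [0, 0, -0.05], "roll": 0}, {"jaw": 1, "linear": [0.05, 0.05, -0.1], "roll": 0.05}, {"jaw": 1, "linear": [0.17, 0.17, -0.1], "roll": 0.1}, {"jaw": 1, "linear": [0.3, 0.3, -0.1], "roll": 0.17}, {"jaw": 1, "linear": [0.43, 0.43, -0.1], "roll": 0.24}, {"jaw": 1, "linear": [0.56, 0.56, -0.1], "roll": 0.31}, {"jaw": 1, "linear": [0.69, 0.69, -0.1], "roll": 0.38}, {"jaw": 1, "linear": [0.79, 0.79, -0.1], "roll": 0.42}, {"jaw": 1, "linear": [0.856, 0.86, -0.1], "roll": 0.442}, {"jaw": 1, "linear": [0.856, 0.86, -0.1], "roll": 0.442}]}}

```text
time_s: 11.52
eef_pos: [0.4355, -0.0835, 0.1993]
orientation: [[-0.246, -0.969, -0.002], [-0.969, 0.246, 0.0], [0.0, 0.002, -1.0]]
wrist_force: [1.0, 0.5, -3.3]
opening: 0.405
grasp_force: 60.3
```

Call:
{"name": "play_rows", "arguments": {"motion": [{"jaw": 1, "linear": [0, 0, 0], "roll": 0}, {"jaw": 1, "linear": [0, 0, 0], "roll": 0}]}}

```text
time_s: 11.78
eef_pos: [0.4375, -0.0814, 0.1996]
orientation: [[-0.241, -0.97, -0.0], [-0.97, 0.241, 0.0], [-0.0, 0.0, -1.0]]
wrist_force: [-0.4, -0.0, -2.0]
opening: 0.409
grasp_force: 60.3
```

```bash
python3 face.py; python3 - <<'E'
from h import *
from cell import cams
go((.438,-.082,.174),-14)
f=cams.grab_frame('top');P=cloud(f);H,S,V=cv2.split(hsv(f))
cv2.imwrite('pics/k.png',cv2.resize(f['image'][150:320,290:500,::-1],None,fx=3,fy=3))
m=(f['z_map']>0)&(H>20)&(H<32)&(S>150)&(V>70)&(abs(P[...,0]-.55)<.1)&(abs(P[...,1]+.11)<.08)&(abs(P[...,2]-.142)<.006)
p=P[m];print('plate',cv2.minAreaRect((p[:,:2]*1000).astype(np.float32)),p[:,2].mean())
R=np.array([[.970,-.242],[.242,.970]]);q=(p[:,:2]-[.5544,-.1112])@R.T  # not needed exact: keeper axes x=(.970,-.242), y=(.242,.970)
for x0 in (-.045,-.025,-.005,.01):
    s=q[abs(q[:,0]-x0)<.008,1];print(x0,'slot edges',s[s<0].max().round(4),s[s>0].min().round(4),'outer',s.min().round(4),s.max().round(4))
s=q[abs(q[:,1])<.006,0];print('slot end',s.min().round(4),s.max().round(4),'front',q[:,0].min().round(4))
E
```

```text
scene plane 270 n [ 0.981 -0.193  0.005] at [ 0.4612 -0.0773  0.0952] zrange [0.039 0.134]
scene plane 74 n [ 0.237  0.972 -0.   ] at [ 0.4449 -0.0546  0.0873] zrange [0.039 0.134]
at [ 0.4375 -0.0815  0.1995] linear [ 0.0013 -0.0021  0.0851] mm [ 0.4 -0.6 25.5] roll 0.0006 q6 -24.4 op 0.408 F [ 0.6 -1.  -2.3] g 60.3
plate ((554.462158203125, -110.91334533691406), (89.69461059570312, 108.8963623046875), 76.04476165771484) 0.1423652580211949Traceback (most recent call last):
  File "face.py", line 19, in <module>
    if __name__=='__main__': faces('scene'); faces('top')
                                             ~~~~~^^^^^^^
  File "face.py", line 10, in faces
    a,b,c=q[rng.choice(len(q),3,False)];nn=np.cross(b-a,c-a);l=np.linalg.norm(nn)
            ~~~~~~~~~~^^^^^^^^^^^^^^^^
  File "numpy/random/_generator.pyx", line 864, in numpy.random._generator.Generator.choice
ValueError: a must be a positive integer unless no samples are taken
Traceback (most recent call last):
ValueError: zero-size array to reduction operation maximum which has no identity
```

View pics/k.png

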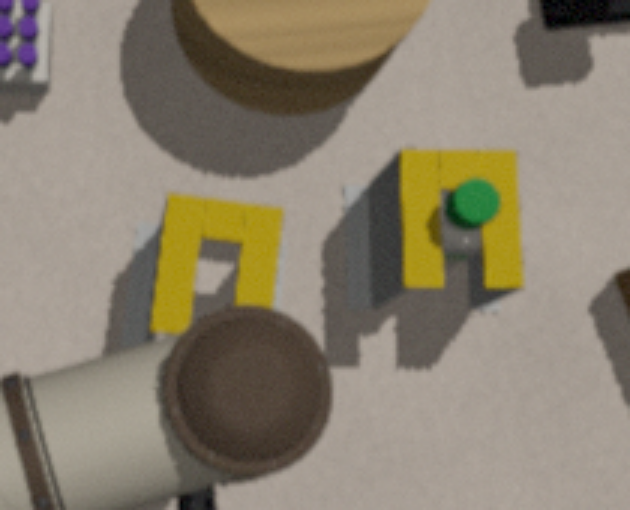

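The top view shows both keepers unmoved, with the empty slot open toward the robot. It runs along keeper x at −14°, and the measured centre repeats. I'll lower the bottle and start along the slot.

Call:
{"name": "play_rows", "arguments": {"motion": [{"jaw": 1, "linear": [0.007, 0, 0.045], "roll": 0}, {"jaw": 1, "linear": [0.007, 0, 0.09], "roll": 0}, {"jaw": 1, "linear": [0.007, -0.05, 0.09], "roll": 0}, {"jaw": 1, "linear": [0.007, -0.1, 0.09], "roll": 0}, {"jaw": 1, "linear": [0.007, -0.15, 0.09], "roll": 0}, {"jaw": 1, "linear": [0.007, -0.2, 0.09], "roll": 0}, {"jaw": 1, "linear": [0.007, -0.25, 0.09], "roll": 0}, {"jaw": 1, "linear": [0.007, -0.25, 0.09], "roll": 0}]}}

```text
time_s: 12.92
eef_pos: [0.5106, -0.1026, 0.1724]
orientation: [[-0.243, -0.97, 0.0], [-0.97, 0.243, -0.0], [0.0, -0.0, -1.0]]
wrist_force: [-0.5, -0.3, -2.0]
opening: 0.405
grasp_force: 61.9
```

```bash
python3 - <<'E'
from h import *
from cell import cams,bot
go((.5655,-.1139,.1725),-14)
M=np.array([[.970,.242],[-.242,.970]])
P=cloud(load('top0'));f=load('top0');H,S,V=cv2.split(hsv(f))
m=(H>20)&(H<32)&(S>150)&(V>70)&(abs(P[...,2]-.142)<.006)
q=(P[m][:,:2]-[.5544,-.1111])@M;q=q[(abs(q)<.07).all(1)]
for x0 in (-.04,-.02,0,.01):
    s=q[abs(q[:,0]-x0)<.008,1];print(x0,'slot',s[s<0].max().round(4),s[s>0].min().round(4),'outer',s.min().round(4),s.max().round(4))
print('end',q[abs(q[:,1])<.006,0].min())
# neck/cap in scene view
f=cams.grab_frame('scene');P=cloud(f);H,S,V=cv2.split(hsv(f))
cv2.imwrite('pics/k2.png',cv2.resize(f['image'][70:230,220:420,::-1],None,fx=3,fy=3))
E
```

```text
at [ 0.5106 -0.1026  0.1724] linear [-0.008  -0.1865 -0.0003] mm [ -2.4 -56.   -0.1] roll -0.0006 q6 -20.6 op 0.405 F [-0.5 -0.3 -2. ] g 61.9
-0.04 slot -0.017 0.0152 outer -0.0449 0.0449
-0.02 slot -0.0168 0.0156 outer -0.0448 0.0449
0 slot -0.0169 0.0166 outer -0.0449 0.0449
0.01 slot -0.0172 0.0155 outer -0.0449 0.0449
end 0.023757646333404332
```

View pics/k2.png

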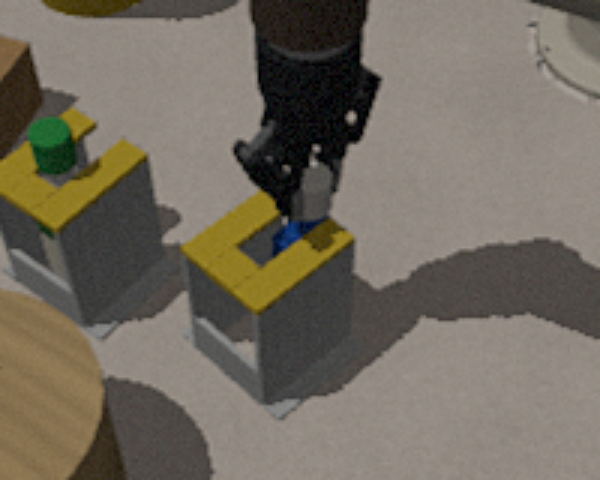

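The neck is inside the slot at about (285,235) in the crop and no contact force shows. I'll go on to home.

Call:
{"name": "play_rows", "arguments": {"motion": [{"jaw": 1, "linear": [-0.004, -0.04, 0], "roll": 0}, {"jaw": 1, "linear": [-0.004, -0.08, 0], "roll": 0}, {"jaw": 1, "linear": [-0.004, -0.12, 0], "roll": 0}, {"jaw": 1, "linear": [-0.004, -0.15, 0], "roll": 0}, {"jaw": 1, "linear": [-0.004, -0.17, 0], "roll": 0}, {"jaw": 1, "linear": [-0.004, -0.184, 0], "roll": 0}, {"jaw": 1, "linear": [-0.004, -0.184, 0], "roll": 0}]}}

```text
time_s: 13.85
eef_pos: [0.5634, -0.1147, 0.1725]
orientation: [[-0.242, -0.97, -0.0], [-0.97, 0.242, 0.0], [0.0, 0.0, -1.0]]
wrist_force: [-0.2, 0.3, -2.4]
opening: 0.403
grasp_force: 62.0
```

```bash
python3 -c "
from h import *
go((.5660,-.1140,.1705),-14)"
```

```text
at [ 0.5634 -0.1147  0.1725] linear [-0.0042 -0.0078  0.0067] mm [-1.3 -2.4  2. ] roll -0.0004 q6 -18.7 op 0.403 F [-0.2  0.3 -2.4] g 62.0
```

Call:
{"name": "play_rows", "arguments": {"motion": [{"jaw": 1, "linear": [-0.002, -0.007, 0], "roll": 0}, {"jaw": 1, "linear": [-0.002, -0.007, 0.0055], "roll": 0}, {"jaw": 1, "linear": [-0.002, -0.007, 0.0055], "roll": 0}]}}

```text
time_s: 14.22
eef_pos: [0.5653, -0.1145, 0.1708]
orientation: [[-0.242, -0.97, -0.0], [-0.97, 0.242, 0.0], [0.0, 0.001, -1.0]]
wrist_force: [0.3, -0.8, -3.2]
opening: 0.403
grasp_force: 62.0
```

Call:
{"name": "play_rows", "arguments": {"motion": [{"jaw": 0.55, "linear": [0, 0, 0], "roll": 0}, {"jaw": 0.5, "linear": [0, 0, 0], "roll": 0}, {"jaw": 0.3, "linear": [0, 0, 0], "roll": 0}, {"jaw": 0.2, "linear": [0, 0, 0], "roll": 0}, {"jaw": 0.2, "linear": [0, 0, 0], "roll": 0}, {"jaw": 0.2, "linear": [0, 0, -0.1], "roll": 0}, {"jaw": 0.2, "linear": [0, 0, -0.2], "roll": 0}, {"jaw": 0.2, "linear": [0, 0, -0.3], "roll": 0}, {"jaw": 0.2, "linear": [0, 0, -0.3], "roll": 0}, {"jaw": 0.2, "linear": [0, 0, -0.3], "roll": 0}]}}

```text
time_s: 15.48
eef_pos: [0.565, -0.1144, 0.2602]
orientation: [[-0.242, -0.97, -0.001], [-0.97, 0.242, 0.0], [-0.0, 0.001, -1.0]]
wrist_force: [0.2, -1.4, -0.2]
opening: 0.8
grasp_force: 0.0
```

```bash
python3 cap.py; python3 - <<'E'
from h import *
from cell import cams
f=cams.grab_frame('scene');P=cloud(f);cv2.imwrite('pics/k3.png',cv2.resize(f['image'][70:230,220:420,::-1],None,fx=3,fy=3))
H,S,V=cv2.split(hsv(f))
for nm,m in (('blue cap',(S<90)&(abs(P[...,0]-.566)<.05)&(abs(P[...,1]+.114)<.05)&(abs(P[...,2]-.184)<.005)),('green',(H>50)&(H<85)&(S>130)&(abs(P[...,2]-.184)<.005))):
    print(nm,m.sum(),P[m].mean(0))
E
```

```text
cap [314.6 214.2] 1899 circle [ 566.5 -114.1] 18.1 z 0.1837 tool [ 0.0008 -0.0013  0.0765]
blue cap 155 [ 0.5669788  -0.1090283   0.18378541]
green 114 [ 0.58082083 -0.30725102  0.18416682]
```

View pics/k3.png

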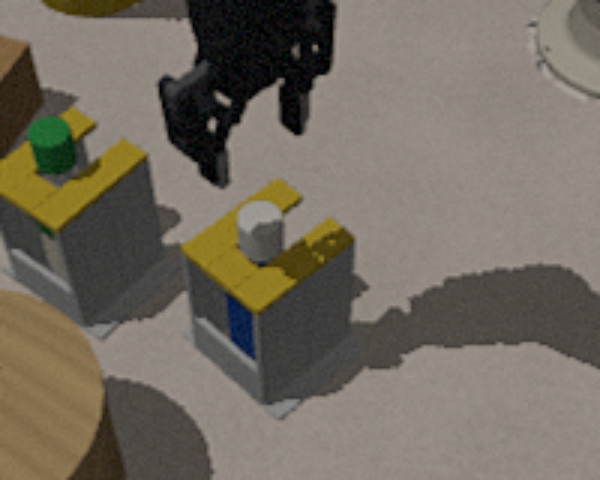

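The picture shows the bottle home in the keeper, with its cap at (260,230) at the slot's end and the gripper clear. The cap centre is at (0.5665, −0.1141) and the home point at (0.566, −0.114).

```bash
python3 -c "
from cell import bot
print(bot.job_done())"
```

```text
the job is handed in; nothing more can be done
None
```

The blue bottle stood upright on the open table and was released, then was regrasped by its cap and slid into the empty keeper, where it now stands about 1 mm from home by the wrist camera. I handed the job in at about 15.5 s of robot time; the hand-in returned no verdict.

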